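# Unstack new stock into the display trays of a stationery shop

### The job

Take apart the stack of new stock on the counter and set each of its four items flat inside the display tray made to its shape: the tape roll, the note block and the clip box first, and the tin they stand on last. Keep the items upright and set them down rather than drop them, and do not move or tip the ink bottle and the pencil sharpener that stand in between.

Things in the scene. Friction and masses are not known exactly. Their poses are not given: they have to be found in the camera images.
- tin: Flat bare-steel pencil tin, 66 mm (x) by 160 mm (y) by 26 mm high, the bottom of the stack, standing on the counter. Origin: centre of its underside, z up. The note block and the clip box stand side by side on its top, in either order, at about y = +41 and -41 mm.
- notes: Square block of pale yellow note paper, 52 by 52 mm, 32 mm high, on one half of the tin, squared to it within about 7 degrees. Origin: centre of its underside, z up, x and y along its sides.
- clipbox: Closed cardboard box of paper clips, 44 mm (x) by 70 mm (y) by 32 mm high, with a white label, on the other half of the tin, squared to it within about 7 degrees. Origin: centre of its underside, z up.
- tape: Roll of tan adhesive tape lying flat on the note block: outer diameter 46 mm, hole about 27 mm, 28 mm high. Origin: centre of its underside, z along its axis, up.
- tray_tin: Long rectangular display tray (grey floor, black rim) for the tin: inside 82 mm (x) by 176 mm (y), outside 90 by 184 mm. Origin: centre of its underside, z up; stands on the counter, fixed. Floor 4 mm above the counter, rim 4 mm thick, its top 10 mm above the counter.
- tray_clipbox: Small rectangular display tray (grey floor, black rim) for the clip box: inside 60 mm (x) by 86 mm (y), outside 68 by 94 mm. Origin: centre of its underside, z up; stands on the counter, fixed. Floor and rim heights as for the tin's tray.
- tray_notes: Square display tray (grey floor, black rim) for the note block: inside 68 by 68 mm, outside 76 by 76 mm, x and y along its sides. Origin: centre of its underside, z up; stands on the counter, fixed. Floor and rim heights as for the tin's tray.
- tray_tape: Round display tray (grey floor, black rim) for the tape roll: inside diameter 62 mm, outside 70 mm. Origin: centre of its underside, z up; stands on the counter, fixed. Floor and rim heights as for the tin's tray.
- ink: Bystander, loose, to be left alone: round dark-blue ink bottle with a black cap, 42 mm diameter, 44 mm high. Origin: centre of its underside, z up.
- sharpener: Bystander, loose, to be left alone: black block pencil sharpener with a steel plate on top, 34 mm (x) by 44 mm (y), 30 mm high. Origin: centre of its underside, z up.
Not all that is in view belongs to the job. Leave any orange or red look-alike of the notes alone.

How it is judged (in metres and radians):
On the way, in this order (a step that is already met when the one before it is completed fails the run):
1. tape roll, note block and clip box each lie flat in their own trays, the tin still waiting on the counter (horizontal distance between tape and tray_tape below 0.013 m and z of tape in the frame of tray_tape between 0.002 and 0.006 m and angle between each of tape, notes, clipbox's own z axis and vertical below 0.04 rad and linear speed of each of tape, notes, clipbox below 0.02 m/s and horizontal distance between notes and tray_notes below 0.013 m and z of notes in the frame of tray_notes between 0.002 and 0.006 m and horizontal distance between clipbox and tray_clipbox below 0.013 m and z of clipbox in the frame of tray_clipbox between 0.002 and 0.006 m), for 0.2 s.
2. the tin, too, lies flat in its tray (horizontal distance between tin and tray_tin below 0.013 m and z of tin in the frame of tray_tin between 0.002 and 0.006 m and angle between tin's own z axis and vertical below 0.04 rad and linear speed of tin below 0.02 m/s), for 0.2 s.
At the end, for the whole second after the job is handed in: All four items lie at rest, upright and flat on the floor of their own trays (within 13 mm of the tray's centre, underside within 2 mm of its floor, tilted less than 0.04 rad), and the ink bottle and sharpener are within 30 mm of where they began (all of step 1 and all of step 2 and distance of each of ink, sharpener from where it was at the start of the episode below 0.03 m); the robot touches nothing.
It fails at once if an item is tipped over (beyond 0.6 rad) (angle between any of tape, notes, clipbox, tin's own z axis and vertical above 0.6 rad).
It fails at once if an item is dropped or thrown (faster than 0.8 m/s out of the fingers) ((linear speed of tape above 0.8 m/s and contact force between tape and the fingers below 0.1 N) or (linear speed of notes above 0.8 m/s and contact force between notes and the fingers below 0.1 N) or (linear speed of clipbox above 0.8 m/s and contact force between clipbox and the fingers below 0.1 N) or (linear speed of tin above 0.8 m/s and contact force between tin and the fingers below 0.1 N)).
It fails at once if the ink bottle or the sharpener is moved by more than 30 mm or tipped beyond 0.4 rad (distance of any of ink, sharpener from where it was at the start of the episode above 0.03 m or angle between any of ink, sharpener's own z axis and vertical above 0.4 rad).
It also fails if it takes over 112 s, if anything falls off the work surface, if the arm or the gripper's body presses on something with over 40 N, if the wrist force passes 120 N, or if a joint passes its speed limit or range.

### The arm

A 6-joint arm with a two-finger parallel gripper is mounted at the origin on the work surface. World frame = base frame: x ahead of the robot, y to its left, z up, the work surface at z = 0. Lengths are in mm, angles in rad, forces in N, time in s.
With the tool pointing down it reaches from about 250 to 775 mm from the base axis. Payload 8.9 kg.
Tool frame: the origin (TCP) lies on the centre line of the jaws, within the pads' length; the fingertips stand 19 mm ahead of it and the grasp point (between the pads) is the TCP; z points along the fingers, y is the line along which they close (so a half turn about z gives the same grasp; the last joint's range is limited). The gripper opens to 85 mm and grips with 20 to 120 N. Pads are 22 mm wide; open, the fingers measure 114 mm over their backs; the gripper's body (76 mm by 85 mm) begins 54 mm behind the grasp point. The pads swing forward as they close: fully open they stand 13 mm farther back than shut.
Start: joints at [1.163, 0.291, -0.153, 1.127, 0, 1.431], TCP at [139.421, 506.148, 250.305] pointing down, gripper open.
Joint ranges: [-2.52, 2.52], [-0.91, 1.74], [-1.3, 1.37], [-1.96, 2.02], [-1.52, 1.47], [-3.14, 3.14]. Speed limits (rad/s): [2.22, 2.22, 2.79, 3.14, 3.14, 3.14].

### API

Orientations are given as [roll, pitch, yaw] about the fixed x, y, z axes, in that order (R = Rz(yaw) Ry(pitch) Rx(roll)).
In Python, from plant import robot gives the robot as it stands.
- The arm moves only by the tool servo_tool, never from a script. Its argument "series" is a list of rows, each an object of numbers: "claw": the opening, from 0 (shut) to 1 (fully open); "tx", "ty", "tz": the shift along the tool's x, y, z in m; "twist": the turn about the tool's z in rad. In form: [{"claw": .., "tx": .., "ty": .., "tz": .., "twist": ..}, ...]. A call has exactly 8 rows; each row shifts and turns the commanded pose from where the row before left it, along the tool's axes as they then stand; what a row does not reach is not made up. A row lasts 1/12 s, in which the tool goes at most 41.7 mm and 7.16 degrees, less where a joint would pass 70% of its speed; a pose out of reach is approached as far as the arm can. A call is refused whole if a number of a shift passes 0.0417 or a number of a turn 0.125, either way. A call with a gripper value outside its range is refused whole. The fingers move at their own pace and stop on an object; "newtons" is the grip in N (left out, the last holds). Time passes only in rows, so rows that do not move let the fingers close, or fill a call up. It gives the time, the measured TCP pose, the force, the opening and the grip force at its end, in the units of the state.
- robot.observe(): the state, without advancing time (a new reading comes with each control period).
- robot.grab_frame(name): name is "scene" or "top" or "wrist"; returns the picture (480x640x3 uint8, blue, green, red); there is no depth.
- robot.camera_info(name): a dict with "intrinsics" (3x3 intrinsics, pixels), "rvec" (rotation vector, rad) and "tvec" (3), from world to camera coordinates, as OpenCV has them. Camera axes: x right, y down, z forward; pixel columns grow to the right and rows downward; lengths in mm; the calibration is good to about 2 mm. A picture is of the moment at which its call begins: read the wrist's pose just before it. camera_info takes no time and is no camera call; for the wrist camera it gives the pose at the moment of the call.
- robot.sign_off(): hands the job in; it is judged then, once.
The state is a dict: "time": time; "joint_positions": joint angles; "joint_vel": joint speeds; "tau": joint torques, N m; "tool_pos": TCP position; "ee_rot": TCP orientation; "ft_force": force on the tool from outside, world axes, zero at the start; "torque": the same for the moment, N m; "width": finger opening in mm; "gripper_force": force on a finger pad.
Only numpy, scipy, OpenCV 4.12 (cv2) and the standard library are available. Lean on these libraries where they do the work, as an engineer would, in place of code of your own. Each camera call takes 0.05 s, during which the arm holds its last target. There are 200 camera calls.

## Working session

There is one attempt and no reset: what is moved stays moved. The work goes in short steps, Python scripts to look and compute and a tool call to move; the robot and the scene stay as the last step left them, time stands still between calls to the robot, and variables do not carry over. Pictures are saved under pics/ and viewed, at most 14 in all, crops included, and the job is handed in when it is done.

Besides the shell and the picture viewer there is one more tool, called after "Request:" as name([rows], argument=value, ...), one row to a line, values as JSON. servo_tool: Moves the arm, as the interface text tells. Its arguments: {"type":"object","properties":{"series":{"type":"array"},"newtons":{"type":"number"}},"required":["series"]}

```bash
mkdir -p pics; python3 - <<'E'
from plant import robot
import cv2
for n in("scene","top"):
    cv2.imwrite(f"pics/{n}0.png",robot.grab_frame(n)); print(n,robot.camera_info(n))
print(robot.observe())
E
```

```text
scene {'intrinsics': array([[434.44242251,   0.        , 304.77426397],
       [  0.        , 434.44242251, 236.69879327],
       [  0.        ,   0.        ,   1.        ]]), 'rvec': array([ 1.10695922,  2.5165067 , -0.86894173]), 'tvec': array([ 391.00580851, -312.55957412, 1165.90081854])}
top {'intrinsics': array([[487.25006116,   0.        , 329.02860071],
       [  0.        , 487.25006116, 237.55803256],
       [  0.        ,   0.        ,   1.        ]]), 'rvec': array([ 2.20739906, -2.22834125,  0.06994466]), 'tvec': array([   3.77753187,  587.74975095, 1024.80285257])}
{'time': 0.1, 'joint_positions': array([ 1.16268912e+00,  2.91258021e-01, -1.54058485e-01,  1.12672604e+00,
       -9.07264533e-06,  1.43149062e+00]), 'joint_vel': array([-5.45360252e-04, -1.53509435e-03,  3.40318861e-03,  9.31826793e-06,
       -1.11755667e-03,  6.50957593e-04]), 'tau': array([ 1.77466794e-03, -5.37978458e+01,  3.31919646e+01,  9.21932951e-03,
       -2.09894574e-04, -1.00376531e-05]), 'tool_pos': array([139.27363955, 505.78646733, 249.76918076]), 'ee_rot': array([-3.14035725e+00, -1.64059146e-04,  2.87279106e+00]), 'ft_force': array([-0.02316254, -0.12232429,  0.06052101]), 'torque': array([ 0.01132498,  0.03325708, -0.03592642]), 'gripper_force': 0.0, 'width': 85.55837439596944}
```

View pics/top0.png

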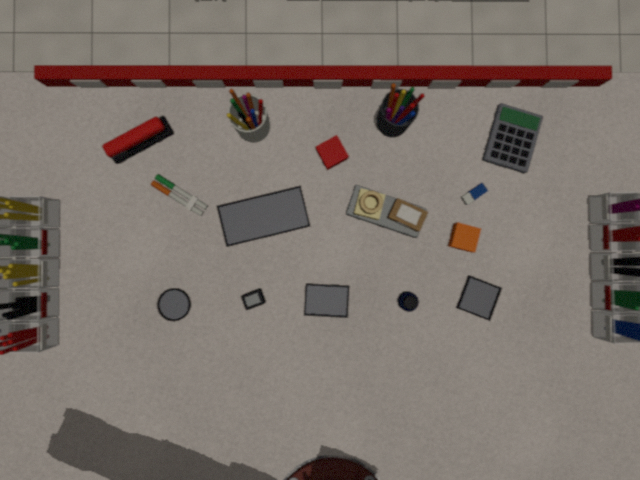

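View pics/scene0.png

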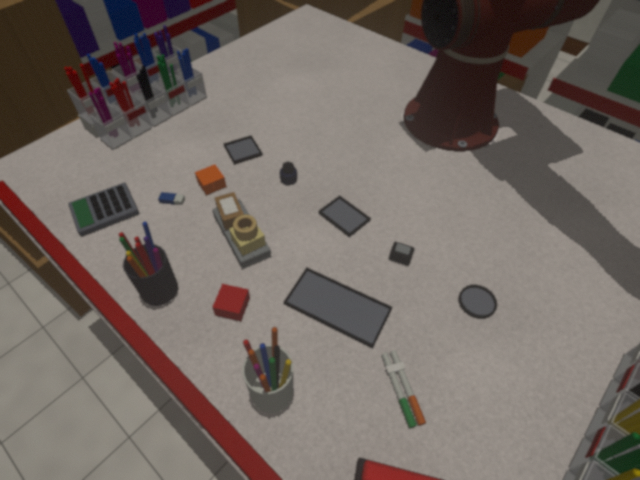

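```bash
cat > h.py <<'E'
import cv2,numpy as np
def cast(ci,px,z):
    K,R,t=ci["intrinsics"],cv2.Rodrigues(ci["rvec"])[0],ci["tvec"]
    p=np.atleast_2d(np.asarray(px,float)); d=np.c_[(p-K[:2,2])/[K[0,0],K[1,1]],np.ones(len(p))]@R
    c=-R.T@t; s=(z-c[2])/d[:,2]
    return (c+s[:,None]*d)[:,:2]
def rect(ci,mask,z):
    "largest blob -> world centre, sides, angle of the long side"
    cs=cv2.findContours(mask.astype(np.uint8),0,cv2.CHAIN_APPROX_NONE)[0]
    c=max(cs,key=cv2.contourArea)
    w=cast(ci,c[:,0,:],z).astype(np.float32)
    (cx,cy),(a,b),an=cv2.minAreaRect(w)
    if a<b: a,b,an=b,a,an+90
    return np.round([cx,cy,a,b,(an+90)%180-90],1)
E
python3 - <<'E'
from plant import robot
import cv2,numpy as np
from h import *
im=cv2.imread("pics/top0.png"); ci=robot.camera_info("top")
hsv=cv2.cvtColor(im,cv2.COLOR_BGR2HSV); v=hsv[...,2]
print("counter",im[260,200],"floor",im[216,264],"tin",im[212,390],"notes",im[193,384],"clip",im[222,418],"tape",im[203,360])
dark=v<105
def roi(m,x0,y0,x1,y1):
    r=np.zeros(m.shape,bool); r[y0:y1,x0:x1]=m[y0:y1,x0:x1]; return r
for n,b,z in [("tray_tin",(205,175,325,255),10),("tray_tape",(145,280,200,330),10),("sharp",(235,283,275,316),30),("tray_clip",(293,270,362,330),10),("ink",(390,283,426,318),44),("tray_notes",(448,265,512,330),10)]:
    print(n,rect(ci,roi(dark,*b),z))
col=hsv[...,1]>60
print("cols",hsv[193,384],hsv[222,418],hsv[212,390])
cv2.imwrite("pics/st.png",cv2.resize(im[170:250,330:450],None,fx=6,fy=6,interpolation=2))
E
```

```text
counter [125 131 138] floor [89 86 90] tin [41 58 74] notes [121 132 139] clip [ 62  85 105] tape [ 74 103 116]
tray_tin [635.4 137.7 183.8  91.3 -76.8]
tray_tape [451.2 326.   71.2  68.5 -63.8]
sharp [462.2 157.2  46.3  34.8 -69.7]
tray_clip [455.4   5.2  94.1  70.1  87.1]
ink [ 454.7 -160.8   43.4   40.9   89.2]
tray_notes [ 457.3 -319.7   80.1   76.9   68.6]
cols [ 18  33 139] [ 16 104 105] [ 15 114  74]
```

View pics/st.png

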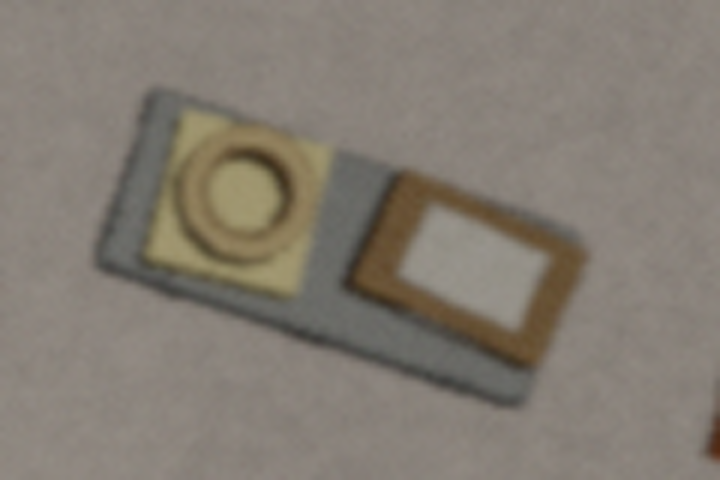

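```bash
cat >> h.py <<'E'
def plan(x,y,yawdeg,z=None,tcp=None):
    "tool-axis steps from the present pose: twist first, then tx,ty (mm), tz"
    from plant import robot
    s=robot.observe(); p=s["tool_pos"]; yaw=s["ee_rot"][2]
    dy=np.radians(yawdeg)-yaw; dy=(dy+np.pi/2)%np.pi-np.pi/2
    n=yaw+dy; d=np.array([x,y])-p[:2]
    print("t",round(s["time"],2),"pos",p.round(1),"rot",s["ee_rot"].round(3),"j6",s["joint_positions"][5].round(2),"w",round(s["width"],1))
    print("twist",round(-dy,3),"then tx",round(d@[np.cos(n),np.sin(n)],1),"ty",round(d@[np.sin(n),-np.cos(n)],1),"tz",None if z is None else round(p[2]-z,1))
E
python3 - <<'E'
from plant import robot
from h import *
ci=robot.camera_info("top")
P=lambda l:(np.array(l,float)+.5)/6-.5+[330,170]
def quad(n,l,z):
    w=cast(ci,P(l),z); (cx,cy),(a,b),an=cv2.minAreaRect(w.astype(np.float32))
    if a<b:a,b,an=b,a,an+90
    print(n,np.round([cx,cy,a,b,(an+90)%180-90],1),"corner mean",w.mean(0).round(1))
quad("tin",[(150,88),(100,266),(522,407),(588,240)],26)
quad("notes",[(180,110),(335,150),(299,299),(146,264)],58)
quad("clip",[(402,168),(590,258),(538,369),(349,285)],58)
print("tape",cast(ci,P([(249,191)]),86))
w=cast(ci,P([(174,191),(324,191),(249,123),(249,262)]),86);print(w.round(1))
plan(660,-60,-70)
E
```

```text
tin [ 641.  -122.1  162.9   64.9   70.4] corner mean [ 641.4 -122.3]
notes [654.3 -83.9  54.4  53.7  76.7] corner mean [654.  -83.7]
clip [ 631.5 -161.8   71.    43.9   64.8] corner mean [ 631.5 -161.7]
tape [[655.93466885 -83.52353188]]
[[ 656.1  -58.7]
 [ 655.8 -108.3]
 [ 678.4  -83.8]
 [ 632.5  -83.2]]
t 0.1 pos [139.3 505.8 249.8] rot [-3.14  -0.     2.873] j6 1.43 w 85.6
twist 0.953 then tx -709.8 ty 295.8 tz None
```

Request:
servo_tool([
  {"claw": 1,"tx": 0,"ty": 0,"tz": 0,"twist": 0.12},
  {"claw": 1,"tx": 0,"ty": 0,"tz": 0,"twist": 0.12},
  {"claw": 1,"tx": 0,"ty": 0,"tz": 0,"twist": 0.12},
  {"claw": 1,"tx": 0,"ty": 0,"tz": 0,"twist": 0.12},
  {"claw": 1,"tx": 0,"ty": 0,"tz": 0,"twist": 0.12},
  {"claw": 1,"tx": 0,"ty": 0,"tz": 0,"twist": 0.12},
  {"claw": 1,"tx": 0,"ty": 0,"tz": 0,"twist": 0.12},
  {"claw": 1,"tx": 0,"ty": 0,"tz": 0,"twist": 0.12},
], newtons=60)

```text
time: 0.77
tool_pos: [139.3, 505.9, 249.9]
ee_rot: [-3.141, 0.001, 1.907]
ft_force: [-0.8, 0.0, 0.5]
width: 85.5
gripper_force: 0.0
```

Request:
servo_tool([
  {"claw": 1,"tx": 0,"ty": 0,"tz": 0,"twist": 0.115},
  {"claw": 1,"tx": 0,"ty": 0,"tz": 0,"twist": 0.115},
  {"claw": 1,"tx": 0,"ty": 0,"tz": 0,"twist": 0.115},
  {"claw": 1,"tx": 0,"ty": 0,"tz": 0,"twist": 0.115},
  {"claw": 1,"tx": 0,"ty": 0,"tz": 0,"twist": 0.115},
  {"claw": 1,"tx": -0.0227,"ty": 0.0319,"tz": 0,"twist": 0},
  {"claw": 1,"tx": -0.0227,"ty": 0.0319,"tz": 0,"twist": 0},
  {"claw": 1,"tx": -0.0227,"ty": 0.0319,"tz": 0,"twist": 0},
])

```text
time: 1.43
tool_pos: [217.0, 416.7, 249.8]
ee_rot: [-3.141, 0.001, 1.34]
ft_force: [1.0, 0.8, 0.9]
width: 85.5
gripper_force: 0.0
```

Request:
servo_tool([
  {"claw": 1,"tx": -0.0227,"ty": 0.0319,"tz": 0,"twist": 0},
  {"claw": 1,"tx": -0.0227,"ty": 0.0319,"tz": 0,"twist": 0},
  {"claw": 1,"tx": -0.0227,"ty": 0.0319,"tz": 0,"twist": 0},
  {"claw": 1,"tx": -0.0227,"ty": 0.0319,"tz": 0,"twist": 0},
  {"claw": 1,"tx": -0.0227,"ty": 0.0319,"tz": 0,"twist": 0},
  {"claw": 1,"tx": -0.0227,"ty": 0.0319,"tz": 0,"twist": 0},
  {"claw": 1,"tx": -0.0227,"ty": 0.0319,"tz": 0,"twist": 0},
  {"claw": 1,"tx": -0.0227,"ty": 0.0319,"tz": 0,"twist": 0},
])

```text
time: 2.1
tool_pos: [423.9, 180.4, 250.2]
ee_rot: [-3.141, 0.0, 1.338]
ft_force: [0.8, 1.4, 0.7]
width: 85.5
gripper_force: 0.0
```

Request:
servo_tool([
  {"claw": 1,"tx": -0.0227,"ty": 0.0319,"tz": 0,"twist": 0},
  {"claw": 1,"tx": -0.0227,"ty": 0.0319,"tz": 0,"twist": 0},
  {"claw": 1,"tx": -0.0227,"ty": 0.0319,"tz": 0,"twist": 0},
  {"claw": 1,"tx": -0.0227,"ty": 0.0319,"tz": 0,"twist": 0},
  {"claw": 1,"tx": -0.0227,"ty": 0.0319,"tz": 0,"twist": 0},
  {"claw": 1,"tx": -0.0227,"ty": 0.0319,"tz": 0,"twist": 0},
  {"claw": 1,"tx": -0.0227,"ty": 0.0319,"tz": 0,"twist": 0},
  {"claw": 1,"tx": 0,"ty": 0,"tz": 0,"twist": 0},
])

```text
time: 2.77
tool_pos: [607.2, -29.3, 248.9]
ee_rot: [3.14, 0.001, 1.333]
ft_force: [-2.0, 0.8, -0.3]
width: 85.1
gripper_force: 0.0
```

```bash
python3 - <<'E'
from plant import robot
from h import *
ci=robot.camera_info("wrist"); im=robot.grab_frame("wrist"); cv2.imwrite("pics/w1.png",im)
np.savez("w1.npz",**ci)
plan(655.5,-83.6,76.7)
E
```

```text
t 2.82 pos [605.2 -26.9 248.9] rot [-3.141  0.     1.334] j6 1.64 w 85.2
twist -0.005 then tx -43.6 ty 62.0 tz None
```

View pics/w1.png

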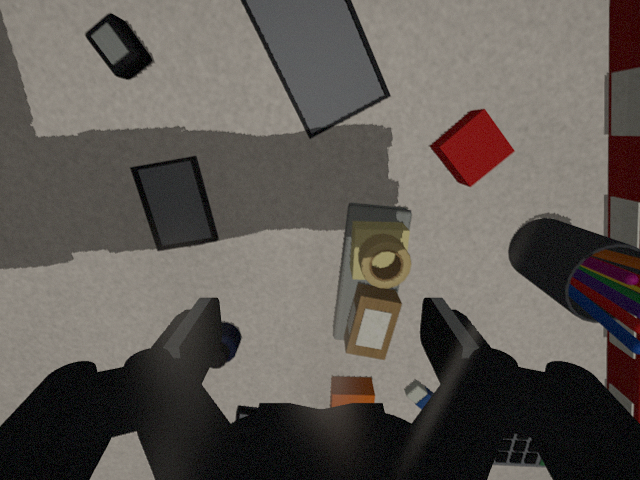

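```bash
python3 - <<'E'
from h import *
ci=dict(np.load("w1.npz"))
print("tape",cast(ci,[(387,259),(411,260),(362,258)],86).round(1))
print("label centre",cast(ci,[(375,329)],58).round(1))
print("clip bl,br",cast(ci,[(346,353),(390,357)],58).round(1))
print("notes corner tl,tr,bl",cast(ci,[(354,222),(405,222),(352,278)],58).round(1))
print("tin tl,tr",cast(ci,[(350,205),(411,208)],26).round(1))
E
```

```text
tape [[658.5 -76.3]
 [679.2 -82.3]
 [636.9 -70.1]]
label centre [[ 635.4 -162.4]]
clip bl,br [[ 599.6 -184. ]
 [ 644.6 -200.1]]
notes corner tl,tr,bl [[637.9 -43.7]
 [684.9 -55.1]
 [624.  -99.8]]
tin tl,tr [[638.8 -34. ]
 [699.4 -51.8]]
```

Request:
servo_tool([
  {"claw": 1,"tx": -0.0205,"ty": 0.0315,"tz": 0,"twist": 0},
  {"claw": 1,"tx": -0.0205,"ty": 0.0315,"tz": 0,"twist": 0},
  {"claw": 1,"tx": 0,"ty": 0,"tz": 0.03,"twist": 0},
  {"claw": 1,"tx": 0,"ty": 0,"tz": 0.03,"twist": 0},
  {"claw": 1,"tx": 0,"ty": 0,"tz": 0.03,"twist": 0},
  {"claw": 1,"tx": 0,"ty": 0,"tz": 0,"twist": 0},
  {"claw": 1,"tx": 0,"ty": 0,"tz": 0,"twist": 0},
  {"claw": 1,"tx": 0,"ty": 0,"tz": 0,"twist": 0},
])

```text
time: 3.48
tool_pos: [656.1, -78.0, 162.1]
ee_rot: [3.14, -0.0, 1.338]
ft_force: [0.2, -0.1, 1.0]
width: 85.7
gripper_force: 0.0
```

```bash
python3 - <<'E'
from plant import robot
from h import *
ci=robot.camera_info("wrist"); im=robot.grab_frame("wrist"); cv2.imwrite("pics/w2.png",im)
np.savez("w2.npz",**ci)
plan(657,-81,76.7,86)
E
```

```text
t 3.53 pos [656.6 -78.2 162.7] rot [ 3.139 -0.     1.338] j6 1.57 w 85.3
twist -0.0 then tx -2.6 ty 1.0 tz 76.7
```

View pics/w2.png

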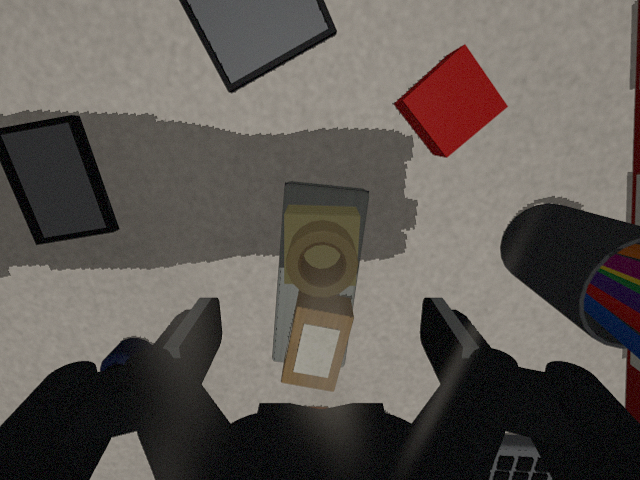

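```bash
python3 - <<'E'
from h import *
from plant import robot
ci=dict(np.load("w2.npz"))
print("tape",cast(ci,[(320.5,260),(283,260),(358,260)],86).round(1))
r=lambda l,z:print(cast(ci,l,z).round(1).tolist(),[np.round(v,1) for v in cv2.minAreaRect(cast(ci,l,z).astype(np.float32))], cast(ci,l,z).mean(0).round(1))
r([(298,306),(354,316),(336,390),(281,383)],58)
a=cast(ci,[(286,206),(360,207)],58);print("notes edge",a.round(1),np.degrees(np.arctan2(*(a[1]-a[0])[::-1])))
a=cast(ci,[(286,183),(369,190)],26);print("tin edge",a.round(1),np.degrees(np.arctan2(*(a[1]-a[0])[::-1])))
E
```

```text
tape [[657.2 -79.4]
 [634.4 -74. ]
 [679.9 -84.8]]
[[630.1, -121.5], [668.9, -139.3], [641.2, -201.8], [599.8, -185.0]] [array([ 634.7, -162.3]), array([70.4, 44.6]), np.float64(65.4)] [ 635.  -161.9]
notes edge [[641.  -46.5]
 [689.6 -58.7]] -14.078889983146063
tin edge [[640.9 -35.2]
 [701.  -54.8]] -18.106825079811927
```

Request:
servo_tool([
  {"claw": 1,"tx": -0.002,"ty": 0,"tz": 0.02,"twist": 0},
  {"claw": 1,"tx": 0,"ty": 0,"tz": 0.025,"twist": 0},
  {"claw": 1,"tx": 0,"ty": 0,"tz": 0.02,"twist": 0},
  {"claw": 1,"tx": 0,"ty": 0,"tz": 0.012,"twist": 0},
  {"claw": 1,"tx": 0,"ty": 0,"tz": 0,"twist": 0},
  {"claw": 0.4,"tx": 0,"ty": 0,"tz": 0,"twist": 0},
  {"claw": 0.2,"tx": 0,"ty": 0,"tz": 0,"twist": 0},
  {"claw": 0.2,"tx": 0,"ty": 0,"tz": 0,"twist": 0},
], newtons=50)

```text
time: 4.2
tool_pos: [656.3, -80.6, 85.2]
ee_rot: [3.139, 0.0, 1.338]
ft_force: [-0.1, -0.9, -0.1]
width: 51.4
gripper_force: 0.0
```

Request:
servo_tool([
  {"claw": 0,"tx": 0,"ty": 0,"tz": 0,"twist": 0},
  {"claw": 0,"tx": 0,"ty": 0,"tz": 0,"twist": 0},
  {"claw": 0,"tx": 0,"ty": 0,"tz": 0,"twist": 0},
  {"claw": 0,"tx": 0,"ty": 0,"tz": 0,"twist": 0},
  {"claw": 0,"tx": 0,"ty": 0,"tz": 0,"twist": 0},
  {"claw": 0,"tx": 0,"ty": 0,"tz": 0,"twist": 0},
  {"claw": 0,"tx": 0,"ty": 0,"tz": -0.005,"twist": 0},
  {"claw": 0,"tx": 0,"ty": 0,"tz": -0.01,"twist": 0},
])

```text
time: 4.87
tool_pos: [654.6, -80.3, 98.4]
ee_rot: [-3.14, 0.0, 1.338]
ft_force: [0.1, 0.2, -0.7]
width: 43.4
gripper_force: 51.0
```

```bash
python3 - <<'E'
from h import *
plan(451.2,326,76.7,100)
E
```

```text
t 4.87 pos [654.6 -80.3  98.4] rot [-3.14   0.     1.338] j6 1.57 w 43.4
twist -0.001 then tx 348.6 ty -291.4 tz -1.6
```

Request:
servo_tool([
  {"claw": 0,"tx": 0,"ty": 0,"tz": -0.03,"twist": 0},
  {"claw": 0,"tx": 0,"ty": 0,"tz": -0.03,"twist": 0},
  {"claw": 0,"tx": 0.015,"ty": -0.0125,"tz": 0,"twist": 0},
  {"claw": 0,"tx": 0.028,"ty": -0.0235,"tz": 0,"twist": 0},
  {"claw": 0,"tx": 0.028,"ty": -0.0235,"tz": 0,"twist": 0},
  {"claw": 0,"tx": 0.028,"ty": -0.0235,"tz": 0,"twist": 0},
  {"claw": 0,"tx": 0.028,"ty": -0.0235,"tz": 0,"twist": 0},
  {"claw": 0,"tx": 0.028,"ty": -0.0235,"tz": 0,"twist": 0},
])

```text
time: 5.53
tool_pos: [563.8, 101.7, 159.5]
ee_rot: [3.14, -0.0, 1.337]
ft_force: [1.0, -0.4, -0.7]
width: 43.9
gripper_force: 51.1
```

Request:
servo_tool([
  {"claw": 0,"tx": 0.028,"ty": -0.0235,"tz": 0,"twist": 0},
  {"claw": 0,"tx": 0.028,"ty": -0.0235,"tz": 0,"twist": 0},
  {"claw": 0,"tx": 0.028,"ty": -0.0235,"tz": 0,"twist": 0},
  {"claw": 0,"tx": 0.028,"ty": -0.0235,"tz": 0,"twist": 0},
  {"claw": 0,"tx": 0.015,"ty": -0.012,"tz": 0,"twist": 0},
  {"claw": 0,"tx": 0,"ty": 0,"tz": 0,"twist": 0},
  {"claw": 0,"tx": 0,"ty": 0,"tz": 0,"twist": 0},
  {"claw": 0,"tx": 0,"ty": 0,"tz": 0,"twist": 0},
])

```text
time: 6.2
tool_pos: [491.2, 248.2, 159.0]
ee_rot: [3.141, -0.0, 1.338]
ft_force: [0.1, 0.1, -0.3]
width: 43.4
gripper_force: 51.1
```

```bash
python3 - <<'E'
from plant import robot
from h import *
ci=robot.camera_info("wrist"); im=robot.grab_frame("wrist"); cv2.imwrite("pics/w3.png",im)
np.savez("w3.npz",**ci)
plan(451.2,326,76.7,32)
E
```

```text
t 6.25 pos [491.3 247.8 158.8] rot [ 3.141 -0.     1.337] j6 2.14 w 43.7
twist -0.002 then tx 66.9 ty -57.0 tz 126.8
```

View pics/w3.png

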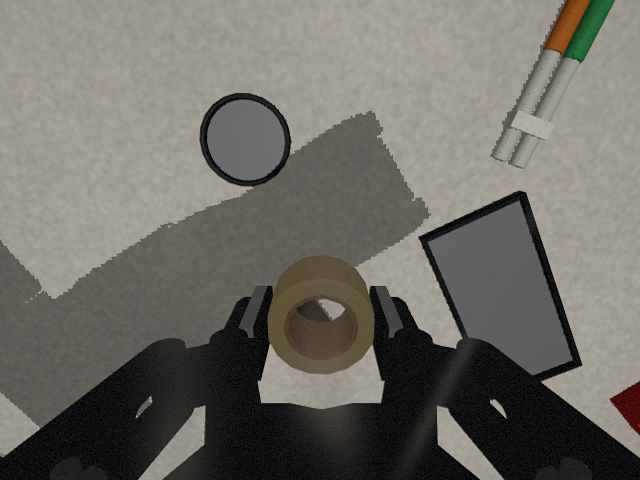

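```bash
python3 - <<'E'
from h import *
ci=dict(np.load("w3.npz"))
print("tray_tape",cast(ci,[(245.5,139.5)],10).round(1),"held",cast(ci,[(321,326)],159).round(1))
a=cast(ci,[(420,238),(522,192),(581,364)],10);print("tt",a.round(1),np.hypot(*np.diff(a,axis=0).T),np.degrees(np.arctan2(*(a[2]-a[1])[::-1])),((a[0]+a[2])/2).round(1))
E
```

```text
tray_tape [[452.7 328.8]] held [[492.4 246.9]]
tt [[571.2 219.6]
 [656.4 239.1]
 [700.5  61.3]] [ 87.41241129 183.18782672] -76.06090669729198 [635.8 140.4]
```

Request:
servo_tool([
  {"claw": 0,"tx": 0.02,"ty": -0.0163,"tz": 0,"twist": 0},
  {"claw": 0,"tx": 0.0274,"ty": -0.023,"tz": 0,"twist": 0},
  {"claw": 0,"tx": 0.022,"ty": -0.018,"tz": 0,"twist": 0},
  {"claw": 0,"tx": 0,"ty": 0,"tz": 0.025,"twist": 0},
  {"claw": 0,"tx": 0,"ty": 0,"tz": 0.03,"twist": 0},
  {"claw": 0,"tx": 0,"ty": 0,"tz": 0.025,"twist": 0},
  {"claw": 0,"tx": 0,"ty": 0,"tz": 0.012,"twist": 0},
  {"claw": 0,"tx": 0,"ty": 0,"tz": 0,"twist": 0},
])

```text
time: 6.92
tool_pos: [449.8, 327.3, 63.6]
ee_rot: [-3.138, 0.003, 1.336]
ft_force: [-0.2, -0.5, -0.8]
width: 43.8
gripper_force: 51.1
```

```bash
python3 - <<'E'
from h import *
plan(451.5,328.5,76.7,31.5)
E
```

```text
t 6.92 pos [449.8 327.3  63.6] rot [-3.138e+00  3.000e-03  1.336e+00] j6 2.3 w 43.8
twist -0.003 then tx 1.6 ty 1.3 tz 32.1
```

Request:
servo_tool([
  {"claw": 0,"tx": 0.001,"ty": 0.001,"tz": 0.012,"twist": 0},
  {"claw": 0,"tx": 0,"ty": 0,"tz": 0.008,"twist": 0},
  {"claw": 0,"tx": 0,"ty": 0,"tz": 0.006,"twist": 0},
  {"claw": 0,"tx": 0,"ty": 0,"tz": 0.003,"twist": 0},
  {"claw": 0,"tx": 0,"ty": 0,"tz": 0.002,"twist": 0},
  {"claw": 0,"tx": 0,"ty": 0,"tz": 0.001,"twist": 0},
  {"claw": 0,"tx": 0,"ty": 0,"tz": 0,"twist": 0},
  {"claw": 0,"tx": 0,"ty": 0,"tz": 0,"twist": 0},
])

```text
time: 7.58
tool_pos: [452.3, 330.1, 34.7]
ee_rot: [3.141, -0.0, 1.338]
ft_force: [0.5, 0.8, -0.7]
width: 43.8
gripper_force: 51.1
```

Request:
servo_tool([
  {"claw": 0,"tx": -0.0015,"ty": 0,"tz": 0.0015,"twist": 0},
  {"claw": 0,"tx": 0,"ty": 0,"tz": 0.0012,"twist": 0},
  {"claw": 0,"tx": 0,"ty": 0,"tz": 0.0008,"twist": 0},
  {"claw": 0,"tx": 0,"ty": 0,"tz": 0,"twist": 0},
  {"claw": 0,"tx": 0,"ty": 0,"tz": 0,"twist": 0},
  {"claw": 0,"tx": 0,"ty": 0,"tz": 0,"twist": 0},
  {"claw": 0,"tx": 0,"ty": 0,"tz": 0,"twist": 0},
  {"claw": 0,"tx": 0,"ty": 0,"tz": 0,"twist": 0},
])

```text
time: 8.25
tool_pos: [451.7, 328.4, 31.2]
ee_rot: [3.141, 0.0, 1.338]
ft_force: [-1.9, -1.4, 5.2]
width: 43.5
gripper_force: 51.7
```

Request:
servo_tool([
  {"claw": 0.55,"tx": 0,"ty": 0,"tz": 0,"twist": 0},
  {"claw": 0.6,"tx": 0,"ty": 0,"tz": 0,"twist": 0},
  {"claw": 0.7,"tx": 0,"ty": 0,"tz": 0,"twist": 0},
  {"claw": 0.8,"tx": 0,"ty": 0,"tz": 0,"twist": 0},
  {"claw": 0.8,"tx": 0,"ty": 0,"tz": -0.005,"twist": 0},
  {"claw": 0.8,"tx": 0,"ty": 0,"tz": -0.02,"twist": 0},
  {"claw": 0.9,"tx": 0,"ty": 0,"tz": -0.035,"twist": 0},
  {"claw": 1,"tx": 0,"ty": 0,"tz": -0.04,"twist": 0},
])

```text
time: 8.92
tool_pos: [450.3, 327.7, 130.7]
ee_rot: [-3.139, 0.003, 1.338]
ft_force: [0.4, 0.8, -0.8]
width: 85.2
gripper_force: 0.0
```

```bash
python3 - <<'E'
from h import *
from plant import robot
im=robot.grab_frame("wrist"); cv2.imwrite("pics/w4.png",im)
plan(657,-81,76,90)
E
```

```text
t 8.97 pos [454.3 330.1 139.4] rot [ 3.136 -0.005  1.338] j6 2.3 w 85.7
twist 0.012 then tx -349.8 ty 296.1 tz 49.4
```

View pics/w4.png

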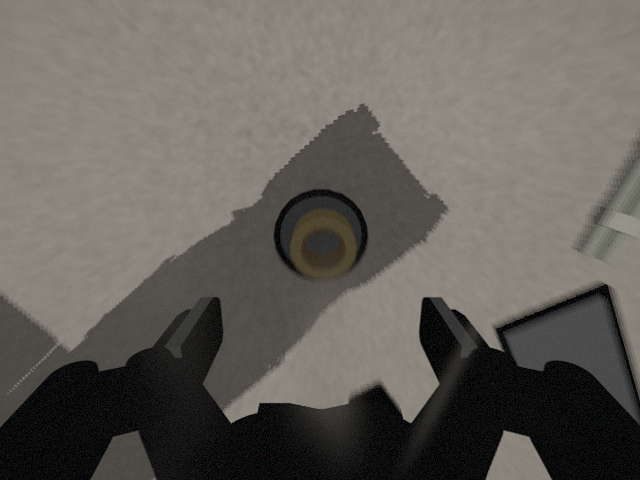

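Request:
servo_tool([
  {"claw": 1,"tx": -0.015,"ty": 0.0125,"tz": 0,"twist": 0.012},
  {"claw": 1,"tx": -0.029,"ty": 0.0247,"tz": 0,"twist": 0},
  {"claw": 1,"tx": -0.029,"ty": 0.0247,"tz": 0,"twist": 0},
  {"claw": 1,"tx": -0.029,"ty": 0.0247,"tz": 0,"twist": 0},
  {"claw": 1,"tx": -0.029,"ty": 0.0247,"tz": 0,"twist": 0},
  {"claw": 1,"tx": -0.029,"ty": 0.0247,"tz": 0,"twist": 0},
  {"claw": 1,"tx": -0.029,"ty": 0.0247,"tz": 0,"twist": 0},
  {"claw": 1,"tx": -0.029,"ty": 0.0247,"tz": 0,"twist": 0},
])

```text
time: 9.63
tool_pos: [579.6, 70.3, 131.3]
ee_rot: [3.141, -0.0, 1.326]
ft_force: [0.4, -0.2, 0.6]
width: 85.7
gripper_force: 0.0
```

Request:
servo_tool([
  {"claw": 1,"tx": -0.029,"ty": 0.0247,"tz": 0,"twist": 0},
  {"claw": 1,"tx": -0.029,"ty": 0.0247,"tz": 0,"twist": 0},
  {"claw": 1,"tx": -0.029,"ty": 0.0247,"tz": 0,"twist": 0},
  {"claw": 1,"tx": -0.029,"ty": 0.0247,"tz": 0,"twist": 0},
  {"claw": 1,"tx": -0.015,"ty": 0.0125,"tz": 0,"twist": 0},
  {"claw": 1,"tx": 0,"ty": 0,"tz": 0,"twist": 0},
  {"claw": 1,"tx": 0,"ty": 0,"tz": 0,"twist": 0},
  {"claw": 1,"tx": 0,"ty": 0,"tz": 0,"twist": 0},
])

```text
time: 10.3
tool_pos: [654.6, -81.3, 130.8]
ee_rot: [-3.141, -0.0, 1.326]
ft_force: [0.2, 1.1, -0.1]
width: 85.4
gripper_force: 0.0
```

```bash
python3 - <<'E'
from h import *
from plant import robot
ci=robot.camera_info("wrist"); im=robot.grab_frame("wrist"); cv2.imwrite("pics/w5.png",im)
h=cv2.cvtColor(im,cv2.COLOR_BGR2HSV)
x=h[150:400,220:430]; 
m=np.zeros(im.shape[:2],bool); m[150:400,220:430]=(x[...,0]>20)&(x[...,0]<32)&(x[...,1]>60)
print(rect(ci,m,58),m.sum(),h[230,330])
cv2.imwrite("pics/w5m.png",np.vstack([im[150:400,160:480],cv2.merge([m[150:400,160:480].astype(np.uint8)*255]*3)]))
plan(657,-81,76,57)
E
```

```text
[657.2 -79.4  58.8  52.   75. ] 7836 [25 90 94]
t 10.35 pos [654.6 -80.8 130.9] rot [-3.141 -0.     1.327] j6 1.58 w 85.3
twist 0.0 then tx 0.4 ty 2.4 tz 73.9
```

View pics/w5m.png

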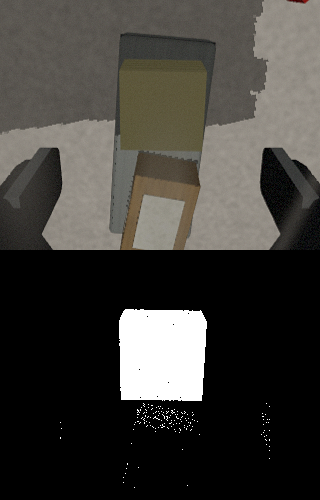

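Request:
servo_tool([
  {"claw": 1,"tx": -0.001,"ty": 0.002,"tz": 0.01,"twist": 0.015},
  {"claw": 1,"tx": 0,"ty": 0,"tz": 0.02,"twist": 0},
  {"claw": 1,"tx": 0,"ty": 0,"tz": 0.02,"twist": 0},
  {"claw": 1,"tx": 0,"ty": 0,"tz": 0.015,"twist": 0},
  {"claw": 1,"tx": 0,"ty": 0,"tz": 0.009,"twist": 0},
  {"claw": 1,"tx": 0,"ty": 0,"tz": 0,"twist": 0},
  {"claw": 0.6,"tx": 0,"ty": 0,"tz": 0,"twist": 0},
  {"claw": 0.5,"tx": 0,"ty": 0,"tz": 0,"twist": 0},
])

```text
time: 11.02
tool_pos: [657.5, -83.2, 57.8]
ee_rot: [3.14, -0.0, 1.311]
ft_force: [0.1, -1.3, 0.2]
width: 63.8
gripper_force: 0.0
```

Request:
servo_tool([
  {"claw": 0.4,"tx": 0,"ty": 0,"tz": 0,"twist": 0},
  {"claw": 0.2,"tx": 0,"ty": 0,"tz": 0,"twist": 0},
  {"claw": 0,"tx": 0,"ty": 0,"tz": 0,"twist": 0},
  {"claw": 0,"tx": 0,"ty": 0,"tz": 0,"twist": 0},
  {"claw": 0,"tx": 0,"ty": 0,"tz": 0,"twist": 0},
  {"claw": 0,"tx": 0,"ty": 0,"tz": 0,"twist": 0},
  {"claw": 0,"tx": 0,"ty": 0,"tz": 0,"twist": 0},
  {"claw": 0,"tx": 0,"ty": 0,"tz": 0,"twist": 0},
])

```text
time: 11.68
tool_pos: [657.8, -83.5, 58.3]
ee_rot: [3.139, -0.0, 1.311]
ft_force: [-0.2, 0.5, 6.5]
width: 50.6
gripper_force: 53.3
```

```bash
python3 - <<'E'
from h import *
im=cv2.imread("pics/top0.png"); c=im[262:332,445:515]
cv2.imwrite("pics/tn.png",cv2.resize(c,None,fx=8,fy=8,interpolation=2))
plan(457.3,-319.7,75,120)
E
```

```text
t 11.68 pos [657.8 -83.5  58.3] rot [ 3.139 -0.     1.311] j6 1.59 w 50.6
twist 0.002 then tx -280.1 ty -132.5 tz -61.7
```

View pics/tn.png

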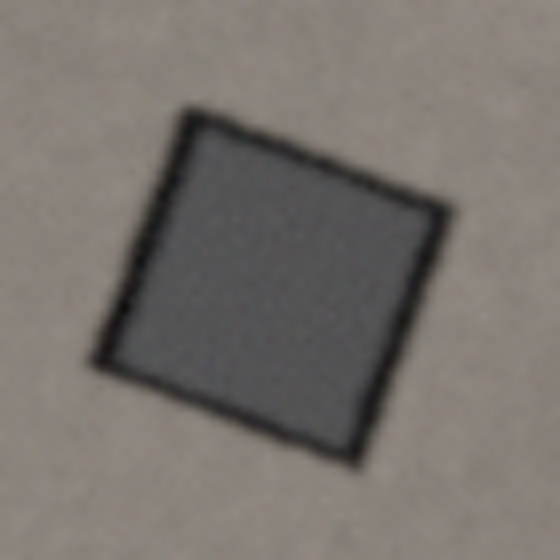

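Request:
servo_tool([
  {"claw": 0,"tx": 0,"ty": 0,"tz": -0.01,"twist": 0},
  {"claw": 0,"tx": 0,"ty": 0,"tz": -0.025,"twist": 0},
  {"claw": 0,"tx": 0,"ty": 0,"tz": -0.03,"twist": 0},
  {"claw": 0,"tx": 0,"ty": 0,"tz": -0.025,"twist": 0.04},
  {"claw": 0,"tx": 0,"ty": 0,"tz": -0.01,"twist": 0.047},
  {"claw": 0,"tx": -0.017,"ty": -0.0065,"tz": 0,"twist": 0},
  {"claw": 0,"tx": -0.034,"ty": -0.0127,"tz": 0,"twist": 0},
  {"claw": 0,"tx": -0.034,"ty": -0.0127,"tz": 0,"twist": 0},
])

```text
time: 12.35
tool_pos: [597.8, -152.5, 157.8]
ee_rot: [3.14, 0.0, 1.226]
ft_force: [-0.1, -0.7, -0.5]
width: 50.9
gripper_force: 52.5
```

Request:
servo_tool([
  {"claw": 0,"tx": -0.034,"ty": -0.0127,"tz": 0,"twist": 0},
  {"claw": 0,"tx": -0.034,"ty": -0.0127,"tz": 0,"twist": 0},
  {"claw": 0,"tx": -0.034,"ty": -0.0127,"tz": 0,"twist": 0},
  {"claw": 0,"tx": -0.02,"ty": -0.0075,"tz": 0,"twist": 0},
  {"claw": 0,"tx": 0,"ty": 0,"tz": 0,"twist": 0},
  {"claw": 0,"tx": 0,"ty": 0,"tz": 0,"twist": 0},
  {"claw": 0,"tx": 0,"ty": 0,"tz": 0,"twist": 0},
  {"claw": 0,"tx": 0,"ty": 0,"tz": 0,"twist": 0},
])

```text
time: 13.02
tool_pos: [514.3, -250.9, 157.1]
ee_rot: [3.141, -0.0, 1.225]
ft_force: [0.1, 0.3, -0.7]
width: 50.6
gripper_force: 52.5
```

```bash
python3 - <<'E'
from h import *
from plant import robot
ci=robot.camera_info("wrist"); im=robot.grab_frame("wrist"); cv2.imwrite("pics/w6.png",im); np.savez("w6.npz",**ci)
plan(458,-318,70,60)
E
```

```text
t 13.07 pos [ 514.3 -250.8  157. ] rot [ 3.141 -0.     1.225] j6 1.33 w 50.6
twist 0.003 then tx -82.4 ty -29.9 tz 97.0
```

View pics/w6.png

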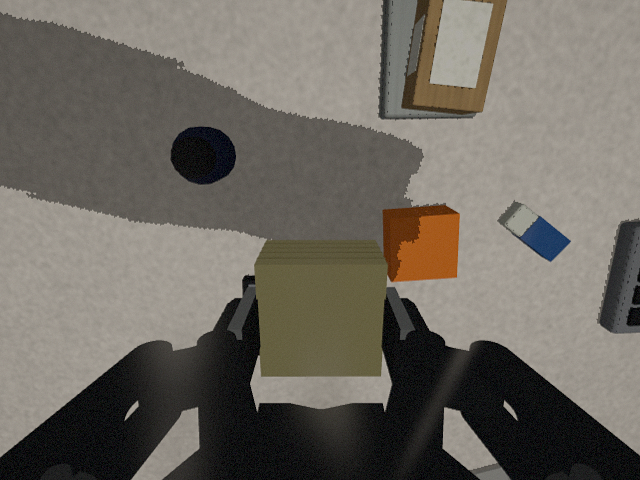

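```bash
python3 - <<'E'
from h import *
ci=dict(np.load("w6.npz"))
print("held",cast(ci,[(257,265),(387,265),(383,377),(260,377)],157).mean(0).round(1),"ink",cast(ci,[(194,158)],44))
print("clip lower corners",cast(ci,[(403,106),(481,112)],58),"tin",cast(ci,[(379,117)],26))
E
```

```text
held [ 516.  -251.5] ink [[ 454.97372682 -167.46482397]]
clip lower corners [[ 593.40116661 -183.32528958]
 [ 637.38150297 -202.78648146]] tin [[ 583.10752595 -185.01092935]]
```

Request:
servo_tool([
  {"claw": 0,"tx": -0.0235,"ty": -0.009,"tz": 0,"twist": 0},
  {"claw": 0,"tx": -0.035,"ty": -0.0135,"tz": 0,"twist": 0},
  {"claw": 0,"tx": -0.025,"ty": -0.0093,"tz": 0,"twist": 0},
  {"claw": 0,"tx": 0,"ty": 0,"tz": 0.02,"twist": 0},
  {"claw": 0,"tx": 0,"ty": 0,"tz": 0.03,"twist": 0},
  {"claw": 0,"tx": 0,"ty": 0,"tz": 0.025,"twist": 0},
  {"claw": 0,"tx": 0,"ty": 0,"tz": 0.015,"twist": 0},
  {"claw": 0,"tx": 0,"ty": 0,"tz": 0,"twist": 0},
])

```text
time: 13.73
tool_pos: [454.1, -317.2, 63.7]
ee_rot: [-3.137, -0.002, 1.225]
ft_force: [-0.5, 0.9, -0.9]
width: 51.1
gripper_force: 52.4
```

Request:
servo_tool([
  {"claw": 0,"tx": 0,"ty": 0,"tz": 0,"twist": 0},
  {"claw": 0,"tx": 0,"ty": 0,"tz": 0,"twist": 0},
  {"claw": 0,"tx": 0,"ty": 0,"tz": 0,"twist": 0},
  {"claw": 0,"tx": 0,"ty": 0,"tz": 0,"twist": 0},
  {"claw": 0,"tx": 0,"ty": 0,"tz": 0,"twist": 0},
  {"claw": 0,"tx": 0,"ty": 0,"tz": 0,"twist": 0},
  {"claw": 0,"tx": 0,"ty": 0,"tz": 0,"twist": 0},
  {"claw": 0,"tx": 0,"ty": 0,"tz": 0,"twist": 0},
])

```text
time: 14.4
tool_pos: [455.3, -319.4, 67.0]
ee_rot: [3.141, 0.0, 1.224]
ft_force: [-0.6, 0.5, 0.1]
width: 51.1
gripper_force: 52.4
```

```bash
python3 - <<'E'
from h import *
from plant import robot
ci=robot.camera_info("wrist"); im=robot.grab_frame("wrist"); cv2.imwrite("pics/w7.png",im); np.savez("w7.npz",**ci)
plan(456,-318.5,70,36.5)
E
```

```text
t 14.45 pos [ 455.2 -319.4   66.9] rot [3.142 0.    1.224] j6 1.17 w 51.1
twist 0.002 then tx 1.1 ty 0.4 tz 30.4
```

View pics/w7.png

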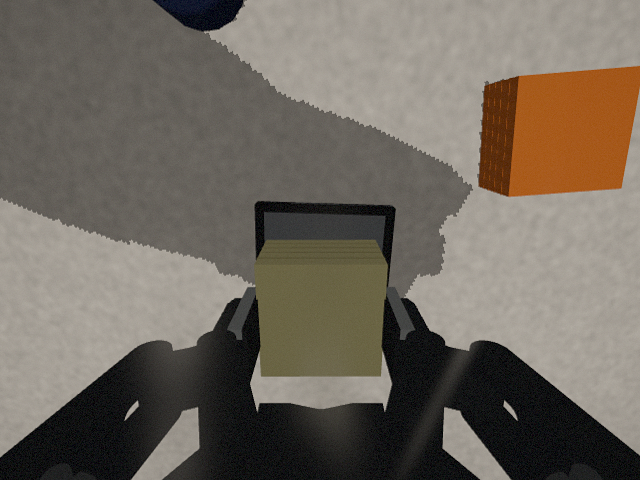

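```bash
python3 - <<'E'
from h import *
ci=dict(np.load("w7.npz"))
a=cast(ci,[(255,202),(396,206)],10); an=np.arctan2(*(a[1]-a[0])[::-1]); print(a,np.degrees(an)+90,np.hypot(*(a[1]-a[0])))
print(a.mean(0)-38*np.array([-np.sin(an),np.cos(an)]))
E
```

```text
[[ 436.97712768 -270.86885877]
 [ 507.29105843 -298.56308503]] 68.502234495952 75.57128439850615
[ 458.20842531 -320.0723826 ]
```

Request:
servo_tool([
  {"claw": 0,"tx": 0,"ty": 0.001,"tz": 0.01,"twist": 0.01},
  {"claw": 0,"tx": 0,"ty": 0,"tz": 0.009,"twist": 0},
  {"claw": 0,"tx": 0,"ty": 0,"tz": 0.005,"twist": 0},
  {"claw": 0,"tx": 0,"ty": 0,"tz": 0.003,"twist": 0},
  {"claw": 0,"tx": 0,"ty": 0,"tz": 0.002,"twist": 0},
  {"claw": 0,"tx": 0,"ty": 0,"tz": 0,"twist": 0},
  {"claw": 0,"tx": 0,"ty": 0,"tz": 0,"twist": 0},
  {"claw": 0,"tx": 0,"ty": 0,"tz": 0,"twist": 0},
])

```text
time: 15.12
tool_pos: [456.4, -319.9, 38.0]
ee_rot: [3.141, 0.0, 1.214]
ft_force: [-0.1, -0.1, -1.0]
width: 50.9
gripper_force: 52.4
```

Request:
servo_tool([
  {"claw": 0,"tx": 0,"ty": 0,"tz": 0.001,"twist": 0},
  {"claw": 0,"tx": 0,"ty": 0,"tz": 0.001,"twist": 0},
  {"claw": 0,"tx": 0,"ty": 0,"tz": 0,"twist": 0},
  {"claw": 0,"tx": 0,"ty": 0,"tz": 0,"twist": 0},
  {"claw": 0,"tx": 0,"ty": 0,"tz": 0,"twist": 0},
  {"claw": 0,"tx": 0,"ty": 0,"tz": 0,"twist": 0},
  {"claw": 0,"tx": 0,"ty": 0,"tz": 0,"twist": 0},
  {"claw": 0,"tx": 0,"ty": 0,"tz": 0,"twist": 0},
])

```text
time: 15.78
tool_pos: [456.4, -319.9, 36.3]
ee_rot: [3.141, 0.0, 1.214]
ft_force: [-1.2, 0.4, 5.6]
width: 51.2
gripper_force: 53.2
```

Request:
servo_tool([
  {"claw": 0.6,"tx": 0,"ty": 0,"tz": 0,"twist": 0},
  {"claw": 0.65,"tx": 0,"ty": 0,"tz": 0,"twist": 0},
  {"claw": 0.7,"tx": 0,"ty": 0,"tz": 0,"twist": 0},
  {"claw": 0.8,"tx": 0,"ty": 0,"tz": 0,"twist": 0},
  {"claw": 0.8,"tx": 0,"ty": 0,"tz": -0.005,"twist": 0},
  {"claw": 0.8,"tx": 0,"ty": 0,"tz": -0.02,"twist": 0},
  {"claw": 0.9,"tx": 0,"ty": 0,"tz": -0.035,"twist": 0},
  {"claw": 1,"tx": 0,"ty": 0,"tz": -0.04,"twist": 0},
])

```text
time: 16.45
tool_pos: [455.0, -318.6, 135.6]
ee_rot: [-3.138, -0.002, 1.214]
ft_force: [1.2, -0.9, 0.5]
width: 85.0
gripper_force: 0.0
```

```bash
python3 - <<'E'
from h import *
plan(633,-162,65.2,60)
E
```

```text
t 16.45 pos [ 455.  -318.6  135.6] rot [-3.138e+00 -2.000e-03  1.214e+00] j6 1.19 w 85.0
twist 0.076 then tx 216.9 ty 95.9 tz 75.6
```

Request:
servo_tool([
  {"claw": 1,"tx": 0,"ty": 0,"tz": 0,"twist": 0.076},
  {"claw": 1,"tx": 0.0155,"ty": 0.0069,"tz": 0,"twist": 0},
  {"claw": 1,"tx": 0.031,"ty": 0.0137,"tz": 0,"twist": 0},
  {"claw": 1,"tx": 0.031,"ty": 0.0137,"tz": 0,"twist": 0},
  {"claw": 1,"tx": 0.031,"ty": 0.0137,"tz": 0,"twist": 0},
  {"claw": 1,"tx": 0.031,"ty": 0.0137,"tz": 0,"twist": 0},
  {"claw": 1,"tx": 0.031,"ty": 0.0137,"tz": 0,"twist": 0},
  {"claw": 1,"tx": 0.031,"ty": 0.0137,"tz": 0,"twist": 0},
])

```text
time: 17.12
tool_pos: [622.6, -172.9, 136.1]
ee_rot: [3.142, 0.0, 1.138]
ft_force: [0.5, -1.2, 0.2]
width: 85.5
gripper_force: 0.0
```

Request:
servo_tool([
  {"claw": 1,"tx": 0.0155,"ty": 0.0069,"tz": 0,"twist": 0},
  {"claw": 1,"tx": 0,"ty": 0,"tz": 0,"twist": 0},
  {"claw": 1,"tx": 0,"ty": 0,"tz": 0,"twist": 0},
  {"claw": 1,"tx": 0,"ty": 0,"tz": 0,"twist": 0},
  {"claw": 1,"tx": 0,"ty": 0,"tz": 0,"twist": 0},
  {"claw": 1,"tx": 0,"ty": 0,"tz": 0,"twist": 0},
  {"claw": 1,"tx": 0,"ty": 0,"tz": 0,"twist": 0},
  {"claw": 1,"tx": 0,"ty": 0,"tz": 0,"twist": 0},
])

```text
time: 17.78
tool_pos: [634.1, -163.6, 136.0]
ee_rot: [3.141, 0.0, 1.137]
ft_force: [0.2, -0.4, 0.2]
width: 85.8
gripper_force: 0.0
```

```bash
python3 - <<'E'
from h import *
from plant import robot
ci=robot.camera_info("wrist"); im=robot.grab_frame("wrist"); cv2.imwrite("pics/w8.png",im); np.savez("w8.npz",**ci)
plan(633,-162,65.2,58)
E
```

```text
t 17.83 pos [ 634.2 -163.5  135.9] rot [ 3.141 -0.     1.137] j6 1.64 w 85.4
twist -0.001 then tx 0.9 ty -1.7 tz 77.9
```

View pics/w8.png

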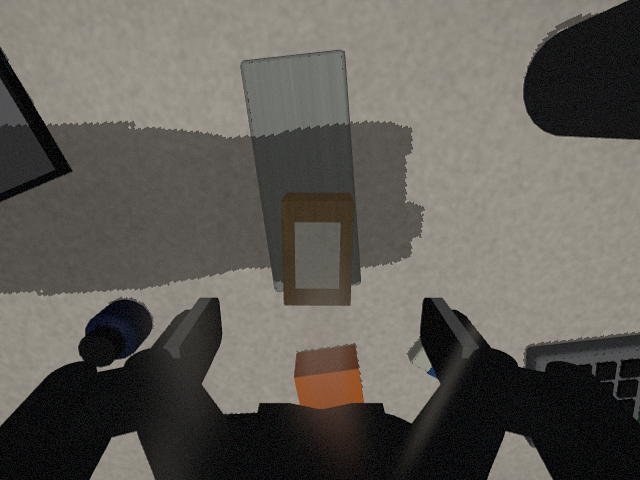

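```bash
python3 - <<'E'
from h import *
ci=dict(np.load("w8.npz"))
print("label",cast(ci,[(295,222),(341,222),(340,289),(294,289)],58).mean(0))
print("low edge",cast(ci,[(284,305),(351,305)],58))
a=cast(ci,[(242,61),(344,51),(360,285),(275,291)],26);print("tin",a.round(1),[np.round(v,1) for v in cv2.minAreaRect(a.astype(np.float32))],a.mean(0))
E
```

```text
label [ 633.80267814 -162.69807746]
low edge [[ 599.56316557 -184.17592011]
 [ 639.45973963 -202.63456855]]
tin [[ 640.5  -37.5]
 [ 699.7  -58.9]
 [ 647.8 -207.2]
 [ 588.  -184.9]] [array([ 644.1, -122.4]), array([157.3,  63.8]), np.float64(70.4)] [ 644.00006336 -122.13347641]
```

Request:
servo_tool([
  {"claw": 1,"tx": 0,"ty": 0,"tz": 0.015,"twist": 0},
  {"claw": 1,"tx": 0,"ty": 0,"tz": 0.02,"twist": 0},
  {"claw": 1,"tx": 0,"ty": 0,"tz": 0.02,"twist": 0},
  {"claw": 1,"tx": 0,"ty": 0,"tz": 0.015,"twist": 0},
  {"claw": 1,"tx": 0,"ty": 0,"tz": 0.008,"twist": 0},
  {"claw": 1,"tx": 0,"ty": 0,"tz": 0,"twist": 0},
  {"claw": 0.6,"tx": 0,"ty": 0,"tz": 0,"twist": 0},
  {"claw": 0.4,"tx": 0,"ty": 0,"tz": 0,"twist": 0},
])

```text
time: 18.5
tool_pos: [635.1, -163.3, 58.9]
ee_rot: [3.14, -0.0, 1.138]
ft_force: [-0.2, -0.6, 0.7]
width: 64.0
gripper_force: 0.0
```

Request:
servo_tool([
  {"claw": 0.3,"tx": 0,"ty": 0,"tz": 0,"twist": 0},
  {"claw": 0.2,"tx": 0,"ty": 0,"tz": 0,"twist": 0},
  {"claw": 0,"tx": 0,"ty": 0,"tz": 0,"twist": 0},
  {"claw": 0,"tx": 0,"ty": 0,"tz": 0,"twist": 0},
  {"claw": 0,"tx": 0,"ty": 0,"tz": 0,"twist": 0},
  {"claw": 0,"tx": 0,"ty": 0,"tz": 0,"twist": 0},
  {"claw": 0,"tx": 0,"ty": 0,"tz": 0,"twist": 0},
  {"claw": 0,"tx": 0,"ty": 0,"tz": 0,"twist": 0},
])

```text
time: 19.17
tool_pos: [635.2, -163.3, 59.2]
ee_rot: [3.14, -0.0, 1.138]
ft_force: [-1.1, 0.6, 5.6]
width: 43.1
gripper_force: 52.3
```

```bash
python3 - <<'E'
from h import *
plan(455.8,6,87.3,58)
E
```

```text
t 19.17 pos [ 635.2 -163.3   59.2] rot [ 3.14  -0.     1.138] j6 1.64 w 43.1
twist -0.386 then tx 160.7 ty -187.1 tz 1.2
```

Request:
servo_tool([
  {"claw": 0,"tx": 0,"ty": 0,"tz": -0.01,"twist": 0},
  {"claw": 0,"tx": 0,"ty": 0,"tz": -0.025,"twist": 0},
  {"claw": 0,"tx": 0,"ty": 0,"tz": -0.03,"twist": -0.08},
  {"claw": 0,"tx": 0,"ty": 0,"tz": -0.02,"twist": -0.1},
  {"claw": 0,"tx": 0,"ty": 0,"tz": 0,"twist": -0.12},
  {"claw": 0,"tx": 0,"ty": 0,"tz": 0,"twist": -0.086},
  {"claw": 0,"tx": 0.0115,"ty": -0.0134,"tz": 0,"twist": 0},
  {"claw": 0,"tx": 0.023,"ty": -0.0267,"tz": 0,"twist": 0},
])

```text
time: 19.83
tool_pos: [597.8, -128.6, 143.5]
ee_rot: [3.138, 0.001, 1.522]
ft_force: [-1.1, 0.2, -0.7]
width: 42.7
gripper_force: 51.4
```

Request:
servo_tool([
  {"claw": 0,"tx": 0.023,"ty": -0.0267,"tz": 0,"twist": 0},
  {"claw": 0,"tx": 0.023,"ty": -0.0267,"tz": 0,"twist": 0},
  {"claw": 0,"tx": 0.023,"ty": -0.0267,"tz": 0,"twist": 0},
  {"claw": 0,"tx": 0.023,"ty": -0.0267,"tz": 0,"twist": 0},
  {"claw": 0,"tx": 0.023,"ty": -0.0267,"tz": 0,"twist": 0},
  {"claw": 0,"tx": 0.0115,"ty": -0.0134,"tz": 0.015,"twist": 0},
  {"claw": 0,"tx": 0,"ty": 0,"tz": 0.025,"twist": 0},
  {"claw": 0,"tx": 0,"ty": 0,"tz": 0.02,"twist": 0},
])

```text
time: 20.5
tool_pos: [454.9, 7.4, 83.2]
ee_rot: [3.14, 0.0, 1.525]
ft_force: [1.0, -0.5, -1.5]
width: 43.0
gripper_force: 51.5
```

Request:
servo_tool([
  {"claw": 0,"tx": 0,"ty": 0,"tz": 0.01,"twist": 0},
  {"claw": 0,"tx": 0,"ty": 0,"tz": 0,"twist": 0},
  {"claw": 0,"tx": 0,"ty": 0,"tz": 0,"twist": 0},
  {"claw": 0,"tx": 0,"ty": 0,"tz": 0,"twist": 0},
  {"claw": 0,"tx": 0,"ty": 0,"tz": 0,"twist": 0},
  {"claw": 0,"tx": 0,"ty": 0,"tz": 0,"twist": 0},
  {"claw": 0,"tx": 0,"ty": 0,"tz": 0,"twist": 0},
  {"claw": 0,"tx": 0,"ty": 0,"tz": 0,"twist": 0},
])

```text
time: 21.17
tool_pos: [455.4, 6.5, 73.2]
ee_rot: [3.141, 0.0, 1.524]
ft_force: [-0.1, -0.8, -1.6]
width: 42.9
gripper_force: 51.4
```

```bash
python3 - <<'E'
from h import *
from plant import robot
ci=robot.camera_info("wrist"); im=robot.grab_frame("wrist"); cv2.imwrite("pics/w9.png",im); np.savez("w9.npz",**ci)
plan(455.8,6,87.3,37.5)
E
```

```text
t 21.22 pos [455.3   6.5  73.1] rot [3.141 0.    1.524] j6 1.47 w 42.9
twist -0.0 then tx -0.5 ty 0.5 tz 35.6
```

View pics/w9.png

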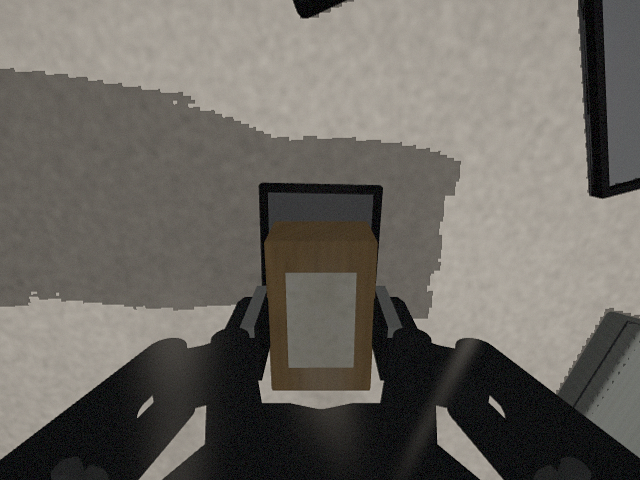

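```bash
python3 - <<'E'
from h import *
ci=dict(np.load("w9.npz"))
a=cast(ci,[(259,183),(383,185)],10); an=np.arctan2(*(a[1]-a[0])[::-1]); print(a,np.degrees(an)+90,np.hypot(*(a[1]-a[0])))
print(a.mean(0)-47*np.array([-np.sin(an),np.cos(an)]),"held",cast(ci,[(286,272),(356,272),(355,368),(289,368)],72.5).mean(0))
E
```

```text
[[425.57230221  56.28725361]
 [492.97046837  52.06795924]] 86.41781512645153 67.5301062243951
[456.33481601   7.26943484] held [457.16554135   6.61027285]
```

Aligned within 1 mm; lower 36 mm.

Request:
servo_tool([
  {"claw": 0,"tx": 0,"ty": 0,"tz": 0.01,"twist": 0},
  {"claw": 0,"tx": 0,"ty": 0,"tz": 0.01,"twist": 0.01},
  {"claw": 0,"tx": 0,"ty": 0,"tz": 0.008,"twist": 0},
  {"claw": 0,"tx": 0,"ty": 0,"tz": 0.004,"twist": 0},
  {"claw": 0,"tx": 0,"ty": 0,"tz": 0.002,"twist": 0},
  {"claw": 0,"tx": 0,"ty": 0,"tz": 0,"twist": 0},
  {"claw": 0,"tx": 0,"ty": 0,"tz": 0,"twist": 0},
  {"claw": 0,"tx": 0,"ty": 0,"tz": 0,"twist": 0},
])

```text
time: 21.88
tool_pos: [455.5, 6.5, 39.1]
ee_rot: [3.141, 0.0, 1.514]
ft_force: [-0.6, -0.3, -0.6]
width: 42.9
gripper_force: 51.5
```

Request:
servo_tool([
  {"claw": 0,"tx": 0,"ty": 0,"tz": 0.001,"twist": 0},
  {"claw": 0,"tx": 0,"ty": 0,"tz": 0.001,"twist": 0},
  {"claw": 0,"tx": 0,"ty": 0,"tz": 0,"twist": 0},
  {"claw": 0,"tx": 0,"ty": 0,"tz": 0,"twist": 0},
  {"claw": 0,"tx": 0,"ty": 0,"tz": 0,"twist": 0},
  {"claw": 0,"tx": 0,"ty": 0,"tz": 0,"twist": 0},
  {"claw": 0,"tx": 0,"ty": 0,"tz": 0,"twist": 0},
  {"claw": 0,"tx": 0,"ty": 0,"tz": 0,"twist": 0},
])

```text
time: 22.55
tool_pos: [455.5, 6.5, 37.1]
ee_rot: [3.141, 0.0, 1.514]
ft_force: [-0.3, 0.1, 5.8]
width: 42.7
gripper_force: 52.3
```

Request:
servo_tool([
  {"claw": 0.55,"tx": 0,"ty": 0,"tz": 0,"twist": 0},
  {"claw": 0.6,"tx": 0,"ty": 0,"tz": 0,"twist": 0},
  {"claw": 0.7,"tx": 0,"ty": 0,"tz": 0,"twist": 0},
  {"claw": 0.75,"tx": 0,"ty": 0,"tz": 0,"twist": 0},
  {"claw": 0.75,"tx": 0,"ty": 0,"tz": -0.005,"twist": 0},
  {"claw": 0.8,"tx": 0,"ty": 0,"tz": -0.02,"twist": 0},
  {"claw": 0.9,"tx": 0,"ty": 0,"tz": -0.03,"twist": 0},
  {"claw": 1,"tx": 0,"ty": 0,"tz": -0.035,"twist": 0},
])

```text
time: 23.22
tool_pos: [453.8, 6.8, 127.1]
ee_rot: [-3.138, -0.0, 1.514]
ft_force: [1.5, -0.4, 0.1]
width: 85.0
gripper_force: 0.0
```

```bash
python3 - <<'E'
from h import *
from plant import robot
ci=robot.camera_info("top"); im=robot.grab_frame("top"); cv2.imwrite("pics/top2.png",im)
plan(643.5,-122.2,70.5,80)
E
```

```text
t 23.27 pos [457.6   6.3 133.6] rot [3.136 0.    1.514] j6 1.48 w 85.4
twist 0.284 then tx -59.1 ty 218.2 tz 53.6
```

```bash
python3 - <<'E'
from h import *
for f,px,w,tz in (("w8",[(220,298),(422,298)],85.4,135.9),("w9",[(267,287),(374,287)],43,73.1),("w3",[(272,286),(371,286)],43.6,158.8),("w7",[(256,288),(387,288)],51.1,66.9)):
    ci=dict(np.load(f+".npz")); c=-cv2.Rodrigues(ci["rvec"])[0].T@ci["tvec"]
    for dz in (-25,-20,-15,-10,-5,0,5):
        a=cast(ci,px,tz+dz); print(f,dz,round(float(np.hypot(*(a[1]-a[0]))),1),w,end=" | ")
    print("cam",c.round(0))
E
```

```text
w8 -25 97.1 85.4 | w8 -20 93.8 85.4 | w8 -15 90.5 85.4 | w8 -10 87.2 85.4 | w8 -5 84.0 85.4 | w8 0 80.7 85.4 | w8 5 77.4 85.4 | cam [667. -96. 259.]
w9 -25 50.9 43 | w9 -20 49.2 43 | w9 -15 47.4 43 | w9 -10 45.7 43 | w9 -5 44.0 43 | w9 0 42.3 43 | w9 5 40.6 43 | cam [460.  81. 196.]
w3 -25 47.1 43.6 | w3 -20 45.5 43.6 | w3 -15 43.9 43.6 | w3 -10 42.3 43.6 | w3 -5 40.7 43.6 | w3 0 39.1 43.6 | w3 5 37.6 43.6 | cam [510. 321. 282.]
w7 -25 62.3 51.1 | w7 -20 60.2 51.1 | w7 -15 58.1 51.1 | w7 -10 56.0 51.1 | w7 -5 53.9 51.1 | w7 0 51.8 51.1 | w7 5 49.7 51.1 | cam [ 482. -249.  190.]
```

Request:
servo_tool([
  {"claw": 1,"tx": 0,"ty": 0,"tz": 0,"twist": 0.09},
  {"claw": 1,"tx": 0,"ty": 0,"tz": 0,"twist": 0.1},
  {"claw": 1,"tx": 0,"ty": 0,"tz": 0,"twist": 0.094},
  {"claw": 1,"tx": -0.0045,"ty": 0.017,"tz": 0,"twist": 0},
  {"claw": 1,"tx": -0.0091,"ty": 0.0336,"tz": 0,"twist": 0},
  {"claw": 1,"tx": -0.0091,"ty": 0.0336,"tz": 0,"twist": 0},
  {"claw": 1,"tx": -0.0091,"ty": 0.0336,"tz": 0,"twist": 0},
  {"claw": 1,"tx": -0.0091,"ty": 0.0336,"tz": 0,"twist": 0},
])

```text
time: 23.93
tool_pos: [585.3, -83.5, 127.2]
ee_rot: [3.141, -0.0, 1.23]
ft_force: [0.3, -0.0, -0.4]
width: 85.5
gripper_force: 0.0
```

Request:
servo_tool([
  {"claw": 1,"tx": -0.0091,"ty": 0.0336,"tz": 0,"twist": 0},
  {"claw": 1,"tx": -0.0091,"ty": 0.0333,"tz": 0,"twist": 0},
  {"claw": 1,"tx": 0,"ty": 0,"tz": 0,"twist": 0},
  {"claw": 1,"tx": 0,"ty": 0,"tz": 0,"twist": 0},
  {"claw": 1,"tx": 0,"ty": 0,"tz": 0,"twist": 0},
  {"claw": 1,"tx": 0,"ty": 0,"tz": 0,"twist": 0},
  {"claw": 1,"tx": 0,"ty": 0,"tz": 0,"twist": 0},
  {"claw": 1,"tx": 0,"ty": 0,"tz": 0,"twist": 0},
])

```text
time: 24.6
tool_pos: [640.7, -121.5, 127.3]
ee_rot: [3.141, -0.0, 1.23]
ft_force: [0.4, -0.2, -0.0]
width: 85.5
gripper_force: 0.0
```

```bash
python3 - <<'E'
from h import *
plan(643.5,-122.2,70.5,30)
E
```

```text
t 24.6 pos [ 640.7 -121.5  127.3] rot [ 3.141 -0.     1.23 ] j6 1.61 w 85.5
twist -0.0 then tx 0.3 ty 2.9 tz 97.3
```

Request:
servo_tool([
  {"claw": 1,"tx": 0,"ty": 0.002,"tz": 0.015,"twist": 0},
  {"claw": 1,"tx": 0,"ty": 0,"tz": 0.025,"twist": 0},
  {"claw": 1,"tx": 0,"ty": 0,"tz": 0.025,"twist": 0},
  {"claw": 1,"tx": 0,"ty": 0,"tz": 0.015,"twist": 0},
  {"claw": 1,"tx": 0,"ty": 0,"tz": 0.01,"twist": 0},
  {"claw": 1,"tx": 0,"ty": 0,"tz": 0,"twist": 0},
  {"claw": 1,"tx": 0,"ty": 0,"tz": 0,"twist": 0},
  {"claw": 1,"tx": 0,"ty": 0,"tz": 0,"twist": 0},
], newtons=80)

```text
time: 25.27
tool_pos: [643.9, -122.9, 38.2]
ee_rot: [3.14, -0.0, 1.23]
ft_force: [1.0, 0.1, 0.2]
width: 85.7
gripper_force: 0.0
```

Request:
servo_tool([
  {"claw": 1,"tx": 0,"ty": 0,"tz": 0.009,"twist": 0},
  {"claw": 1,"tx": 0,"ty": 0,"tz": 0.006,"twist": 0},
  {"claw": 1,"tx": 0,"ty": 0,"tz": 0.002,"twist": 0},
  {"claw": 1,"tx": 0,"ty": 0,"tz": 0,"twist": 0},
  {"claw": 0.8,"tx": 0,"ty": 0,"tz": 0,"twist": 0},
  {"claw": 0.7,"tx": 0,"ty": 0,"tz": 0,"twist": 0},
  {"claw": 0.6,"tx": 0,"ty": 0,"tz": 0,"twist": 0},
  {"claw": 0.4,"tx": 0,"ty": 0,"tz": 0,"twist": 0},
])

```text
time: 25.93
tool_pos: [643.3, -122.9, 20.5]
ee_rot: [3.141, 0.0, 1.23]
ft_force: [-0.9, 0.4, 6.2]
width: 64.3
gripper_force: 90.0
```

Request:
servo_tool([
  {"claw": 0.2,"tx": 0,"ty": 0,"tz": 0,"twist": 0},
  {"claw": 0,"tx": 0,"ty": 0,"tz": 0,"twist": 0},
  {"claw": 0,"tx": 0,"ty": 0,"tz": 0,"twist": 0},
  {"claw": 0,"tx": 0,"ty": 0,"tz": 0,"twist": 0},
  {"claw": 0,"tx": 0,"ty": 0,"tz": 0,"twist": 0},
  {"claw": 0,"tx": 0,"ty": 0,"tz": 0,"twist": 0},
  {"claw": 0,"tx": 0,"ty": 0,"tz": 0,"twist": 0},
  {"claw": 0,"tx": 0,"ty": 0,"tz": 0,"twist": 0},
])

```text
time: 26.6
tool_pos: [643.4, -122.9, 20.5]
ee_rot: [3.141, -0.0, 1.23]
ft_force: [-1.0, 0.6, 6.9]
width: 64.1
gripper_force: 90.0
```

```bash
python3 - <<'E'
from h import *
plan(635.8,139,103.3,100)
im=cv2.imread("pics/top2.png")
cv2.imwrite("pics/top2c.png",cv2.resize(im[180:340,140:520],None,fx=2.1,fy=2.1,interpolation=2))
E
```

```text
t 26.6 pos [ 643.4 -122.9   20.5] rot [ 3.141 -0.     1.23 ] j6 1.61 w 64.1
twist -0.573 then tx 256.6 ty 52.9 tz -79.5
```

View pics/top2c.png

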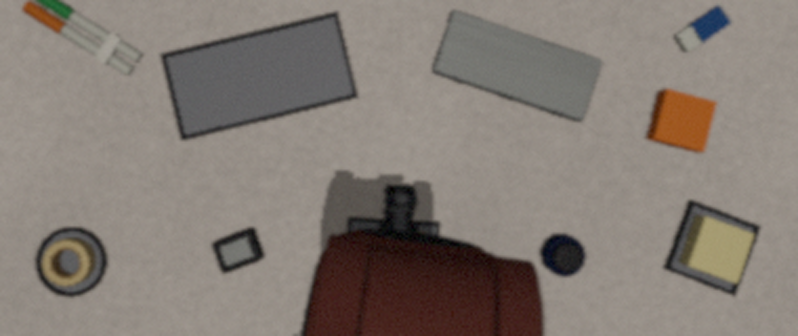

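Request:
servo_tool([
  {"claw": 0,"tx": 0,"ty": 0,"tz": -0.01,"twist": 0},
  {"claw": 0,"tx": 0,"ty": 0,"tz": -0.02,"twist": 0},
  {"claw": 0,"tx": 0,"ty": 0,"tz": -0.03,"twist": 0},
  {"claw": 0,"tx": 0,"ty": 0,"tz": -0.02,"twist": -0.05},
  {"claw": 0,"tx": 0,"ty": 0,"tz": -0.01,"twist": -0.1},
  {"claw": 0,"tx": 0,"ty": 0,"tz": 0,"twist": -0.11},
  {"claw": 0,"tx": 0,"ty": 0,"tz": 0,"twist": -0.11},
  {"claw": 0,"tx": 0,"ty": 0,"tz": 0,"twist": -0.11},
])

```text
time: 27.27
tool_pos: [642.9, -122.8, 110.4]
ee_rot: [3.141, 0.0, 1.715]
ft_force: [0.0, 0.7, -2.9]
width: 64.6
gripper_force: 89.0
```

Request:
servo_tool([
  {"claw": 0,"tx": 0,"ty": 0,"tz": 0,"twist": -0.093},
  {"claw": 0,"tx": 0.018,"ty": 0.0035,"tz": 0,"twist": 0},
  {"claw": 0,"tx": 0.035,"ty": 0.0074,"tz": 0,"twist": 0},
  {"claw": 0,"tx": 0.035,"ty": 0.0074,"tz": 0,"twist": 0},
  {"claw": 0,"tx": 0.035,"ty": 0.0074,"tz": 0,"twist": 0},
  {"claw": 0,"tx": 0.035,"ty": 0.0074,"tz": 0,"twist": 0},
  {"claw": 0,"tx": 0.035,"ty": 0.0074,"tz": 0,"twist": 0},
  {"claw": 0,"tx": 0.035,"ty": 0.0074,"tz": 0,"twist": 0},
])

```text
time: 27.93
tool_pos: [636.8, 111.8, 110.2]
ee_rot: [-3.141, -0.0, 1.803]
ft_force: [-0.0, 0.0, -2.7]
width: 64.2
gripper_force: 89.0
```

Request:
servo_tool([
  {"claw": 0,"tx": 0.02,"ty": 0.004,"tz": 0,"twist": 0},
  {"claw": 0,"tx": 0.0086,"ty": 0.001,"tz": 0,"twist": 0},
  {"claw": 0,"tx": 0,"ty": 0,"tz": 0.02,"twist": 0},
  {"claw": 0,"tx": 0,"ty": 0,"tz": 0.02,"twist": 0},
  {"claw": 0,"tx": 0,"ty": 0,"tz": 0.01,"twist": 0},
  {"claw": 0,"tx": 0,"ty": 0,"tz": 0,"twist": 0},
  {"claw": 0,"tx": 0,"ty": 0,"tz": 0,"twist": 0},
  {"claw": 0,"tx": 0,"ty": 0,"tz": 0,"twist": 0},
])

```text
time: 28.6
tool_pos: [636.2, 138.7, 60.9]
ee_rot: [3.14, 0.0, 1.802]
ft_force: [-0.1, 0.2, -3.1]
width: 64.4
gripper_force: 88.9
```

```bash
python3 - <<'E'
from h import *
from plant import robot
plan(635.8,139,103.3,24.5)
ci=robot.camera_info("wrist"); im=robot.grab_frame("wrist"); cv2.imwrite("pics/w10.png",im); np.savez("w10.npz",**ci)
g=cv2.cvtColor(im,cv2.COLOR_BGR2GRAY)
for c in (290,320,350): print(c,g[60:300:6,c].tolist())
for r in (130,170): print(r,g[r,200:450:5].tolist())
z=robot.observe()["tool_pos"][2]
p=lambda x,y,h:(cv2.projectPoints(np.array([[x,y,h]],float),ci["rvec"],ci["tvec"],ci["intrinsics"],None)[0].ravel()).round(0)
u=np.radians(103.3);U=np.array([np.cos(u),np.sin(u)]);V=np.array([np.sin(u),-np.cos(u)])
for s in(-1,1):
    q=np.array([635.8,139])+92*U+45*s*V; print("tray corner expected",p(*q,10))
    q=robot.observe()["tool_pos"][:2]+80*U+33*s*V; print("tin corner expected",p(*q,z+5.5))
E
```

```text
t 28.6 pos [636.2 138.7  60.9] rot [3.14  0.    1.802] j6 1.44 w 64.4
twist -0.001 then tx 0.4 ty -0.3 tz 36.4
290 [169, 170, 166, 157, 160, 166, 45, 39, 118, 91, 115, 138, 139, 137, 135, 137, 135, 137, 75, 76, 74, 73, 77, 73, 76, 76, 74, 78, 75, 76, 72, 77, 76, 75, 75, 77, 73, 74, 68, 75]
320 [170, 166, 163, 171, 171, 170, 45, 43, 121, 91, 125, 135, 135, 137, 137, 134, 139, 137, 73, 82, 73, 75, 77, 77, 73, 74, 74, 78, 73, 77, 74, 81, 73, 70, 77, 75, 69, 73, 77, 75]
350 [168, 173, 168, 166, 171, 174, 44, 40, 116, 86, 124, 129, 130, 132, 132, 131, 129, 131, 73, 76, 77, 73, 73, 71, 73, 77, 76, 73, 73, 76, 75, 76, 75, 71, 80, 71, 76, 74, 73, 74]
130 [96, 97, 161, 168, 162, 124, 137, 136, 138, 141, 140, 137, 135, 134, 138, 138, 138, 137, 134, 137, 139, 136, 136, 143, 136, 137, 137, 133, 134, 135, 131, 134, 135, 136, 140, 135, 135, 132, 132, 135, 136, 139, 137, 117, 169, 173, 170, 162, 167, 166]
170 [103, 100, 103, 106, 99, 95, 75, 74, 73, 73, 75, 76, 73, 74, 72, 75, 78, 77, 74, 75, 80, 76, 71, 77, 76, 74, 76, 75, 70, 76, 71, 74, 76, 77, 77, 77, 78, 70, 66, 122, 140, 137, 124, 101, 103, 101, 109, 107, 103, 106]
tray corner expected [222.  92.]
tin corner expected [215. 114.]
tray corner expected [413.  92.]
tin corner expected [419. 114.]
```

```bash
python3 - <<'E'
from h import *
g=cv2.cvtColor(cv2.imread("pics/w10.png"),cv2.COLOR_BGR2GRAY)
for r in (97,101): 
    x=np.where(g[r,150:480]<75)[0]+150; print(r,x.min(),x.max())
for c in (260,320,380):
    x=np.where(g[60:180,c]<75)[0]+60; print(c,x[:14], g[100:135:2,c])
E
```

```text
97 224 413
101 225 413
260 [ 94  95  96  97  98  99 100 101 102 103 163 165 166 170] [ 42  38 106 119 121 119 118  99  98 112 123 132 139 137 136 135 138 136]
320 [ 94  95  96  97  98  99 100 101 102 103 165 166 168 175] [ 46  43  79 124 121 120 120  91 106 116 125 130 135 135 139 136 135 135]
380 [ 94  95  96  97  98  99 100 101 102 103 168] [ 46  39 102 117 117 114 119  84 110 119 125 134 139 135 138 135 140 136]
```

Request:
servo_tool([
  {"claw": 0,"tx": 0,"ty": 0,"tz": 0.01,"twist": 0},
  {"claw": 0,"tx": 0,"ty": 0,"tz": 0.01,"twist": 0},
  {"claw": 0,"tx": 0,"ty": 0,"tz": 0.008,"twist": 0},
  {"claw": 0,"tx": 0,"ty": 0,"tz": 0.004,"twist": 0},
  {"claw": 0,"tx": 0,"ty": 0,"tz": 0.002,"twist": 0},
  {"claw": 0,"tx": 0,"ty": 0,"tz": 0.001,"twist": 0},
  {"claw": 0,"tx": 0,"ty": 0,"tz": 0,"twist": 0},
  {"claw": 0,"tx": 0,"ty": 0,"tz": 0,"twist": 0},
])

```text
time: 29.32
tool_pos: [635.8, 139.1, 24.9]
ee_rot: [3.141, 0.0, 1.803]
ft_force: [0.1, 0.2, -2.7]
width: 64.6
gripper_force: 89.0
```

Request:
servo_tool([
  {"claw": 0,"tx": 0,"ty": 0,"tz": 0.0008,"twist": 0},
  {"claw": 0,"tx": 0,"ty": 0,"tz": 0,"twist": 0},
  {"claw": 0,"tx": 0,"ty": 0,"tz": 0,"twist": 0},
  {"claw": 0,"tx": 0,"ty": 0,"tz": 0,"twist": 0},
  {"claw": 0,"tx": 0,"ty": 0,"tz": 0,"twist": 0},
  {"claw": 0,"tx": 0,"ty": 0,"tz": 0,"twist": 0},
  {"claw": 0,"tx": 0,"ty": 0,"tz": 0,"twist": 0},
  {"claw": 0,"tx": 0,"ty": 0,"tz": 0,"twist": 0},
])

```text
time: 29.98
tool_pos: [636.0, 139.2, 24.5]
ee_rot: [3.141, 0.0, 1.803]
ft_force: [-0.4, 0.3, 5.0]
width: 64.4
gripper_force: 90.0
```

Request:
servo_tool([
  {"claw": 0.8,"tx": 0,"ty": 0,"tz": 0,"twist": 0},
  {"claw": 0.85,"tx": 0,"ty": 0,"tz": 0,"twist": 0},
  {"claw": 0.95,"tx": 0,"ty": 0,"tz": 0,"twist": 0},
  {"claw": 1,"tx": 0,"ty": 0,"tz": 0,"twist": 0},
  {"claw": 1,"tx": 0,"ty": 0,"tz": -0.005,"twist": 0},
  {"claw": 1,"tx": 0,"ty": 0,"tz": -0.02,"twist": 0},
  {"claw": 1,"tx": 0,"ty": 0,"tz": -0.035,"twist": 0},
  {"claw": 1,"tx": 0,"ty": 0,"tz": -0.04,"twist": 0},
])

```text
time: 30.65
tool_pos: [633.9, 138.9, 123.5]
ee_rot: [-3.138, -0.001, 1.803]
ft_force: [1.8, 0.2, -0.2]
width: 85.1
gripper_force: 0.0
```

Request:
servo_tool([
  {"claw": 1,"tx": 0,"ty": 0,"tz": -0.04,"twist": 0},
  {"claw": 1,"tx": 0,"ty": 0,"tz": -0.03,"twist": 0},
  {"claw": 1,"tx": 0,"ty": 0,"tz": -0.01,"twist": 0},
  {"claw": 1,"tx": 0,"ty": 0,"tz": 0,"twist": 0},
  {"claw": 1,"tx": 0,"ty": 0,"tz": 0,"twist": 0},
  {"claw": 1,"tx": 0,"ty": 0,"tz": 0,"twist": 0},
  {"claw": 1,"tx": 0,"ty": 0,"tz": 0,"twist": 0},
  {"claw": 1,"tx": 0,"ty": 0,"tz": 0,"twist": 0},
])

```text
time: 31.32
tool_pos: [634.7, 139.0, 202.3]
ee_rot: [-3.139, -0.0, 1.803]
ft_force: [0.9, 0.3, 0.5]
width: 85.6
gripper_force: 0.0
```

```bash
python3 - <<'E'
from h import *
from plant import robot
ci=robot.camera_info("scene"); im=robot.grab_frame("scene"); cv2.imwrite("pics/s_end.png",im); h=cv2.cvtColor(im,cv2.COLOR_BGR2HSV)
t=robot.camera_info("top"); im2=robot.grab_frame("top"); h2=cv2.cvtColor(im2,cv2.COLOR_BGR2HSV)
# notes and tape in top view (colour), clip label in scene view
def roi(m,x0,y0,x1,y1):
    r=np.zeros(m.shape,bool); r[y0:y1,x0:x1]=m[y0:y1,x0:x1]; return r
print("notes",rect(t,roi(h2[...,1]>50,448,265,512,330),36),"tape",rect(t,roi(h2[...,1]>60,145,280,200,330),32))
print("clip",rect(t,roi(h2[...,1]>60,293,270,362,330),36))
print("sharp",rect(t,roi(h2[...,2]<105,235,283,275,316),30),"ink",rect(t,roi(h2[...,2]<105,390,283,426,318),44))
print(robot.observe()["tool_pos"])
E
```

```text
notes [ 459.  -316.8   63.2   55.3   69.1] tape [452.6 322.3 111.  100.2  89.3]
clip [456.1   5.5  68.1  45.2  89.3]
sharp [461.6 159.2  70.4  65.9  89.3] ink [ 454.7 -160.8   39.2   36.9   89.1]
[635.05022687 139.0475539  202.92136063]
```

```bash
python3 -c "
from plant import robot
print(robot.sign_off())"
```

```text
the job is handed in; nothing more can be done
None
```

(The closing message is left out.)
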